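# Straightedge and loupe check of an engine mounting plate

### The arm

A 7-joint arm with a two-finger parallel gripper is mounted at the origin on the work surface. World frame = base frame: x ahead of the robot, y to its left, z up, the work surface at z = 0. Lengths are in m, angles in rad, forces in N, time in s.
With the tool pointing down it reaches from about 0.425 to 0.875 m from the base axis. Payload 9.9 kg.
Tool frame: the origin (TCP) lies midway between the tips of the shut fingers; the grasp point (between the pads) lies 19 mm behind it; z points along the fingers, x is the direction in which the jaws open and shut, and the axes are right-handed (so a half turn about z gives the same grasp; the last joint's range is limited). The gripper opens to 85 mm and grips with 20 to 120 N. Pads are 22 mm wide; open, the fingers measure 114 mm over their backs; the gripper's body (76 mm by 85 mm) begins 54 mm behind the grasp point. The pads swing forward as they close: fully open they stand 13 mm farther back than shut.
Start: joints at [1.205, 0.576, 0.025, 1.437, -0.015, 1.129, -0.057], TCP at [0.188, -0.648, 0.231] pointing down, gripper open.
Joint ranges: [-2.76, 2.76], [-0.34, 2.15], [-1.52, 1.57], [0.19, 2.46], [-1.09, 4.23], [0.17, 1.99], [-2.82, 2.82]. Speed limits (rad/s): [2.22, 2.22, 3.01, 3.01, 3.14, 3.14, 3.14].

### API

Orientations are given as a unit quaternion [w, x, y, z].
In Python, from station import ctrl, get_image, calibration, job_done gives the robot as it stands.
- The arm moves only by the tool play_rows, never from a script. Its argument "increments" is a list that holds one entry, the list of rows, each a list of 5 numbers: the finger opening in cm, from 0 to 8.54, then the shift along the world's x, y, z in cm, then the turn about the world's z in rad. A call has 1 to 8 rows; each row shifts and turns the pose as measured when the row begins; what a row does not reach is not made up. A row lasts 1/12 s, in which the tool goes at most 41.7 mm and 7.16 degrees, less where a joint would pass 70% of its speed; a pose out of reach is approached as far as the arm can. A call with a gripper value outside its range is refused whole. The fingers move at their own pace and stop on an object; the grip force is fixed at half the most. Time passes only in rows, so rows that do not move let the fingers close. It gives the time, the measured TCP pose, the force and the opening at its end, in the units of the state.
- ctrl.state(): the state, without advancing time (a new reading comes with each control period).
- get_image(name): name is "side" or "top" or "wrist"; returns the picture (420x560x3 uint8, blue, green, red); there is no depth.
- calibration(name): a dict with "fx", "fy", "cx", "cy" (pixels), "camera_from_world" (4x4, takes a point from world to camera coordinates). Camera axes: x right, y up, looking along -z (the intrinsics and any distortion apply to the point x, -y, -z); pixel columns grow to the right and rows downward; lengths in m; the calibration is good to about 2 mm. The wrist camera is an equidistant fisheye: a pixel r from the principal point sees the ray r / f radians off the axis. A picture is of the moment at which its call begins: read the wrist's pose just before it. calibration takes no time and is no camera call; for the wrist camera it gives the pose at the moment of the call.
- job_done(): hands the job in, once; it reports no verdict.
The state is a dict: "time_s": time; "q": joint angles; "dq": joint speeds; "joint_efforts": joint torques, N m; "ee_pos": TCP position; "tool_rot": TCP orientation; "wrist_force": force on the tool from outside, world axes, zero at the start; "torque": the same for the moment, N m; "opening": finger opening in m.
Only numpy, scipy, OpenCV 4.12 (cv2) and the standard library are available. Lean on these libraries where they do the work, as an engineer would, in place of code of your own. Each camera call takes 0.05 s, during which the arm holds its last target.

### The job

Check the edge of the engine mounting plate for straightness: stand the loose steel straightedge on the fixture's base, flush against the plate's long edge on the side away from the rail and covering that whole edge, and let go of it. Then take the loupe carriage by its grip block and slide it along its rail until you feel its spring ball click into the notch, and finish still gripping it there, at rest in the notch, with the straightedge still flush. Leave the jar, screwdriver and bearing ring alone.

Things in the scene. Friction and masses are not known exactly. Their poses are not given: they have to be found in the camera images.
- bar_center (a point): Centre of the loose straightedge (about 0.5 kg), 25 mm above its underside: steel bar 200 mm long (y), 16 wide (x), 18 tall, with a wooden grip rib on top at mid-length, 60 mm long (y), 12 thick (x), from 18 to 50 mm above the underside. It starts standing upright on the bench, left of the fixture. Both long sides are alike; either may face the plate, either way round.
- edge (a point): Middle of the long edge of the fixed aluminium mounting plate, at the foot of the edge, on the fixture's base (12 mm above the bench). x points level into the plate and on to the rail, y along edge and rail, z up. The plate is 140 mm long (y -70 to 70), 60 wide (x 0 to 60), 16 thick. The flat base reaches 85 mm from the edge on the free side (-x). All is fixed to the bench.
- carriage: Loupe carriage, captive on the rail, axes as edge. Origin: centre of its black grip block (24 x 24 mm, 36 tall), 66 mm above edge. The +y and -y sides are free for fingers down to the steel saddle (40 x 50 mm), 18 mm below the origin. It starts at y -100 to -70 mm of rail_mid, slides towards +y, and can run to +100 mm, past the notch. About 2.5 N slides it along the flat.
- plunger (a joint): Drop (m) of the spring ball in the carriage's underside, below its origin: 0 riding on the flat rail top, about 0.0034 centred in the notch, 0.0015 when 1.7 mm off centre. At the notch the ball first draws the carriage on over the last 4 mm and centres it; about 13 N would push it out again.
- oil_jar: Bystander: a jar 60 mm across and 90 mm tall standing on the bench to the right; origin at the centre of its underside.
- driver: Bystander: a screwdriver lying on the bench beyond the fixture; origin near its middle, on the bench.
- bearing: Bystander: a steel bearing ring 52 mm across, 25 mm bore, 15 mm tall, lying flat on the bench beyond the fixture; origin at the centre of its underside.
- straightedge: The same straightedge; origin at the middle of its underside, axes as at bar_center.
- rail_mid (a point): Middle of the aluminium rail's top, 110 mm in x from edge and 18 mm above it, axes the same. The rail runs along y and is fixed. Its single notch is a dark cross groove in the top, 12 mm wide; its place differs from start to start, between y = -10 and +50 mm of this point.
- loupe (a point): Centre of the carriage's round lens, 50 mm across and 8 mm thick, on a thin level arm, 110 mm towards -x from the grip block's centre. It thus hangs over the edge: at the start it covers from above one end of where the bar goes, so lower the bar farther out and slide it in beneath. It clears a standing straightedge's rib by about 15 mm.
Not all that is in view belongs to the job. Of the things shaped like the straightedge, the bare steel one is meant.

How it is judged:
By the outcome, as a careful person would: the job done as asked, in the order asked, and still so for the second after the job is handed in, while the arm keeps its last pose, push and grip.
It also fails if it takes over 64 s, if anything falls off the work surface, if the arm or the gripper's body presses on something with over 40 N, if the wrist force passes 120 N, or if a joint passes its speed limit or range.

## Working session

There is one attempt and no reset: what is moved stays moved. The work goes in short steps, Python scripts to look and compute and a tool call to move; the robot and the scene stay as the last step left them, time stands still between calls to the robot, and variables do not carry over. Pictures are saved under pics/ and viewed, and the job is handed in when it is done.

Besides the shell and the picture viewer there is one more tool, called as name(argument=value, ...), one argument or row to a line, values as JSON. play_rows: Moves the arm, as the interface text tells. Its arguments: {"type":"object","properties":{"increments":{"type":"array"}},"required":["increments"]}

```bash
mkdir -p pics; ls; python3 - <<'E'
from station import ctrl,get_image,calibration
import cv2,json
s=ctrl.state();print({k:s[k] for k in('time_s','ee_pos','tool_rot','wrist_force','opening')})
for n in('side','top','wrist'):
    c=calibration(n);print(n,c)
    cv2.imwrite(f'pics/{n}0.png',get_image(n))
E
```

```text
pics
{'time_s': 0.0, 'ee_pos': array([ 0.18756542, -0.64792326,  0.23043647]), 'tool_rot': array([-4.71514856e-04,  7.99412517e-01, -6.00781908e-01, -7.10306444e-04]), 'wrist_force': array([0.4200951 , 0.10008856, 0.58862321]), 'opening': 0.08561105673977795}
side {'fx': 467.1343466820175, 'fy': 467.1343466820175, 'cx': 282.0148440670758, 'cy': 205.05476090858946, 'camera_from_world': array([[ 0.70615635, -0.70791846,  0.0139523 , -0.43128596],
       [ 0.53782125,  0.54909081,  0.63972462, -0.3363924 ],
       [-0.46053395, -0.44424176,  0.76847755, -1.19586918],
       [ 0.        ,  0.        ,  0.        ,  1.        ]])}
top {'fx': 399.9801924874363, 'fy': 399.9801924874363, 'cx': 282.79835182581957, 'cy': 204.60854380302882, 'camera_from_world': array([[ 8.94242274e-03, -9.99959613e-01,  8.97413345e-04,
        -6.80247777e-02],
       [ 9.85911050e-01,  8.96669043e-03,  1.67029938e-01,
        -5.64518203e-01],
       [-1.67031239e-01, -6.08882587e-04,  9.85951416e-01,
        -9.28546933e-01],
       [ 0.00000000e+00,  0.00000000e+00,  0.00000000e+00,
         1.00000000e+00]])}
wrist {'fx': 325.19226210127806, 'fy': 325.19226210127806, 'cx': 275.7333637878135, 'cy': 204.5111994511125, 'camera_from_world': array([[ 0.27969283, -0.96008769, -0.00188396, -0.67393357],
       [ 0.91426174,  0.2669408 , -0.30474266,  0.04013497],
       [ 0.29308258,  0.08351191,  0.95243286, -0.37959488],
       [ 0.        ,  0.        ,  0.        ,  1.        ]])}
```

View pics/side0.png

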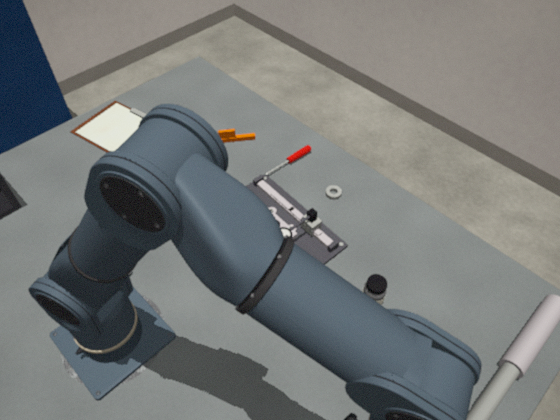

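View pics/top0.png

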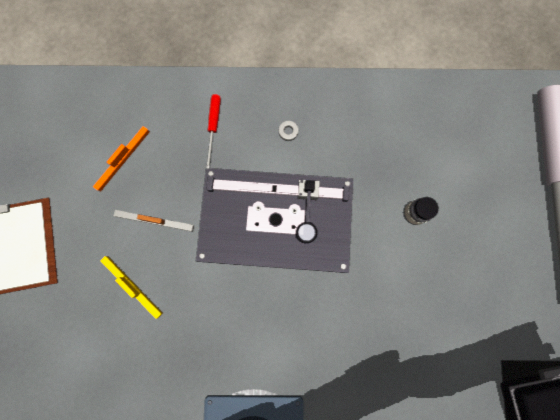

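View pics/wrist0.png

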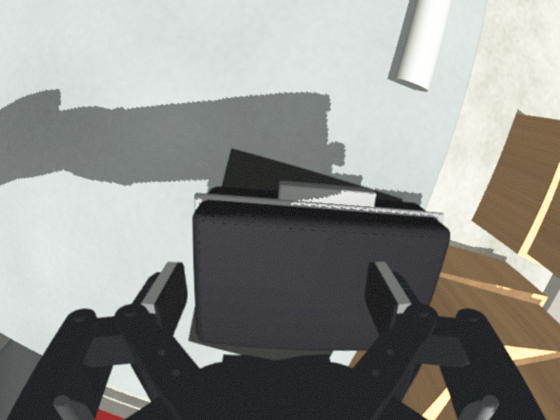

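Top view: the bare bar is at about (153,220). The plate is at (275,219) and its lower edge is the target. The rail notch is at (275,188), the carriage at (309,187) and the lens at (306,232). Orange and yellow bars are decoys. I'll measure these next.

```bash
cat > h.py <<'E'
import numpy as np,cv2
from station import ctrl,get_image,calibration
def ray(c,px,fish=False):
    px=np.atleast_2d(np.float64(px))
    K=np.array([[c['fx'],0,c['cx']],[0,c['fy'],c['cy']],[0,0,1.]])
    if fish:
        n=(px-[c['cx'],c['cy']])/c['fx'];th=np.linalg.norm(n,axis=1);u=n/np.maximum(th,1e-9)[:,None]
        d=np.c_[u*np.sin(th)[:,None],np.cos(th)]
    else: d=np.c_[(px-[c['cx'],c['cy']])/c['fx'],np.ones(len(px))]
    d=d*[1,-1,-1]
    T=c['camera_from_world'];R=T[:3,:3];o=-R.T@T[:3,3]
    d=d@R
    return o,d/np.linalg.norm(d,axis=1)[:,None]
def onz(c,px,z,fish=False):
    o,d=ray(c,px,fish); return o+d*((z-o[2])/d[:,2])[:,None]
def proj(c,P,fish=False):
    P=np.atleast_2d(P);T=c['camera_from_world'];q=(P@T[:3,:3].T+T[:3,3])*[1,-1,-1]
    if fish:
        r=np.linalg.norm(q[:,:2],axis=1);th=np.arctan2(r,q[:,2]);return q[:,:2]/r[:,None]*(th*c['fx'])[:,None]+[c['cx'],c['cy']]
    return q[:,:2]/q[:,2:]*c['fx']+[c['cx'],c['cy']]
def tri(obs):
    A=np.zeros((3,3));b=np.zeros(3)
    for o,d in obs:
        M=np.eye(3)-np.outer(d,d);A+=M;b+=M@o
    return np.linalg.solve(A,b)
def yaw(s):
    from scipy.spatial.transform import Rotation as R
    w,x,y,z=s['tool_rot'];m=R.from_quat([x,y,z,w]).as_matrix();return m
E
python3 - <<'E'
from h import *
c=calibration('top');im=cv2.imread('pics/top0.png')
cv2.imwrite('pics/topc.png',cv2.resize(im[150:290,90:370],None,fx=2.85,fy=2.85,interpolation=cv2.INTER_CUBIC))
for n,p,z in [('barL',(114,213),.018),('barR',(193,228),.018),('rib',(151,218.5),.05),('plateL',(248,231),.028),('plateR',(303,233),.028),('notch',(275,188),.03),('car',(309,186),.096),('lens',(306,232),.07),('jar',(424,210),.09)]:
    print(n,onz(c,p,z).round(4))
print(yaw(ctrl.state()).round(3))
cw=calibration('wrist');print(ray(cw,[cw['cx'],cw['cy']],True))
E
```

```text
barL [[0.5449 0.3598 0.018 ]]
barR [[0.509  0.1601 0.018 ]]
rib [[0.5277 0.2556 0.05  ]]
plateL [[0.5017 0.0222 0.028 ]]
plateR [[ 0.498  -0.1133  0.028 ]]
notch [[ 0.61  -0.043  0.03 ]]
car [[ 0.6015 -0.1238  0.096 ]]
lens [[ 0.4963 -0.1182  0.07  ]]
jar [[ 0.5482 -0.3918  0.09  ]]
[[ 0.278 -0.961 -0.   ]
 [-0.961 -0.278  0.001]
 [-0.001  0.    -1.   ]]
(array([ 0.26306113, -0.6260836 ,  0.37261109]), array([[-0.29301429, -0.08370942, -0.95243654]]))
```

View pics/topc.png

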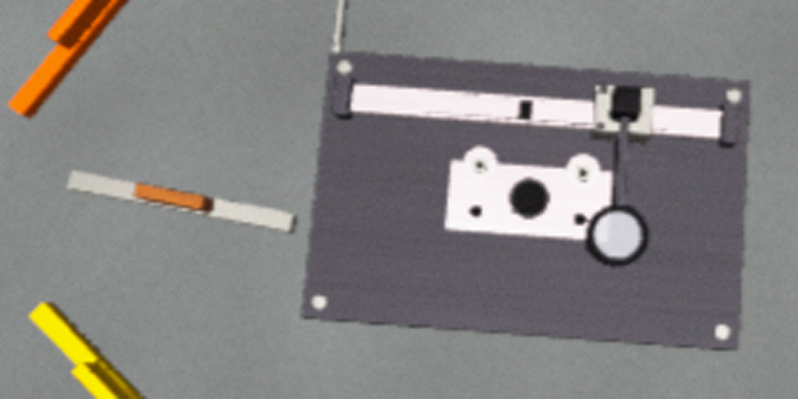

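play_rows(
  increments=[
    [[8.5, 3, 2.8, 0.3, 0], [8.5, 3, 2.8, 0.3, 0], [8.5, 3, 2.8, 0.3, 0], [8.5, 3, 2.8, 0.3, 0], [8.5, 3, 2.8, 0.3, 0], [8.5, 3, 2.8, 0.3, 0], [8.5, 3, 2.8, 0.3, 0], [8.5, 3, 2.8, 0.3, 0]],
  ],
)

```text
time_s: 0.82
ee_pos: [0.419, -0.4229, 0.2514]
tool_rot: [0.002, 0.793, -0.609, -0.004]
wrist_force: [1.3, -0.6, 1.1]
opening: 0.0851
```

play_rows(
  increments=[
    [[8.5, 0.5, 4, 0, 0], [8.5, 0.5, 4, 0, 0], [8.5, 0.5, 4, 0, 0], [8.5, 0.5, 4, 0, 0], [8.5, 0.5, 4, 0, 0], [8.5, 0.5, 4, 0, 0], [8.5, 0.5, 4, 0, 0], [8.5, 0.5, 4, 0, 0]],
  ],
)

```text
time_s: 1.48
ee_pos: [0.4638, -0.0928, 0.2503]
tool_rot: [0.002, 0.795, -0.607, -0.003]
wrist_force: [1.0, -0.2, -0.7]
opening: 0.0852
```

```bash
cat > snap.py <<'E'
import sys,pickle
from h import *
for _ in range(1):
    n=sys.argv[1];cam=sys.argv[2] if len(sys.argv)>2 else 'wrist'
    c=calibration(cam);s=ctrl.state();im=get_image(cam)
    cv2.imwrite(f'pics/{n}.png',im);pickle.dump((c,s),open(f'pics/{n}.pkl','wb'))
    print(s['time_s'],s['ee_pos'].round(4),s['dq'].round(3).max())
E
python3 - <<'E'
from h import *
import time
print(ctrl.state()['dq'].round(3))
E
python3 snap.py w1
```

```text
[-0.857 -0.082 -0.243  0.12   0.057 -0.04  -1.121]
1.4833 [ 0.4638 -0.0928  0.2503] 0.12
```

View pics/w1.png

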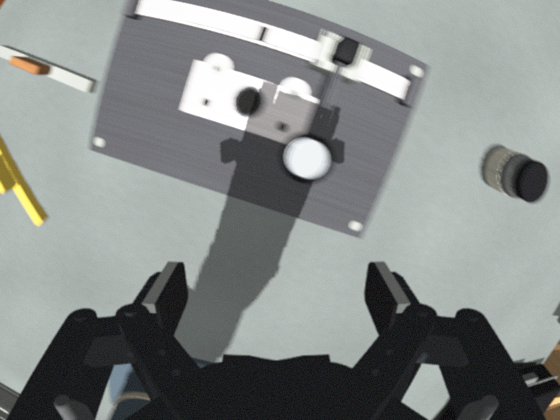

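w1: plate at (180-320, 55-140), lens (307,158), notch (263,34), bar at (45,65). The arm was still moving, so I'll take a settled picture and then move on towards the bar.

```bash
python3 snap.py w2
```

```text
1.5333 [ 0.4651 -0.0834  0.2504] 0.2
```

play_rows(
  increments=[
    [[8.5, 0.5, 2.5, 0, 0.12], [8.5, 0.5, 2.5, 0, 0.12], [8.5, 0.5, 2.5, 0, 0.12], [8.5, 0.5, 2.5, 0, 0.12], [8.5, 0.5, 2.5, 0, 0.12], [8.5, 0.5, 2.5, 0, 0.12], [8.5, 0, 0, 0, 0], [8.5, 0, 0, 0, 0]],
  ],
)

```text
time_s: 2.25
ee_pos: [0.4949, 0.0682, 0.2501]
tool_rot: [0.002, 0.963, -0.269, -0.003]
wrist_force: [-0.6, -0.7, 0.0]
opening: 0.0849
```

```bash
python3 snap.py w3
```

```text
2.25 [0.4949 0.0682 0.2501] 0.041
```

View pics/w3.png

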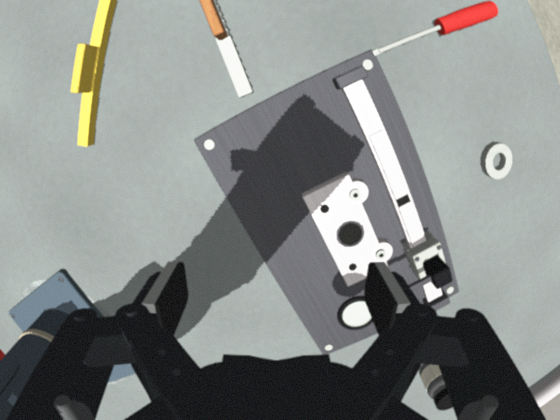

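View pics/w2.png

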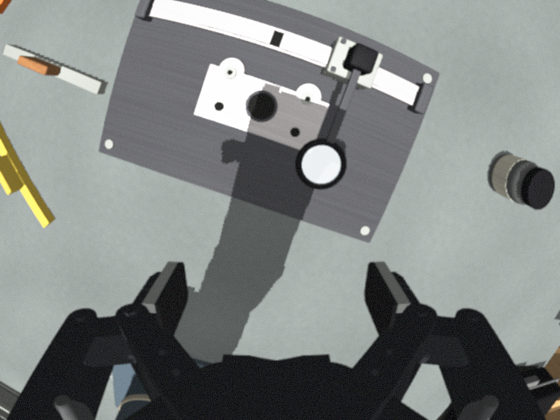

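```bash
python3 - <<'E'
import cv2
a=cv2.imread('pics/w3.png');b=cv2.imread('pics/w2.png')
cv2.imwrite('pics/w3c.png',cv2.resize(a[165:315,280:480],None,fx=4,fy=4,interpolation=cv2.INTER_CUBIC))
cv2.imwrite('pics/w2c.png',cv2.resize(b[0:200,180:440],None,fx=3,fy=3,interpolation=cv2.INTER_CUBIC))
E
```

```text
(no output)
```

View pics/w3c.png

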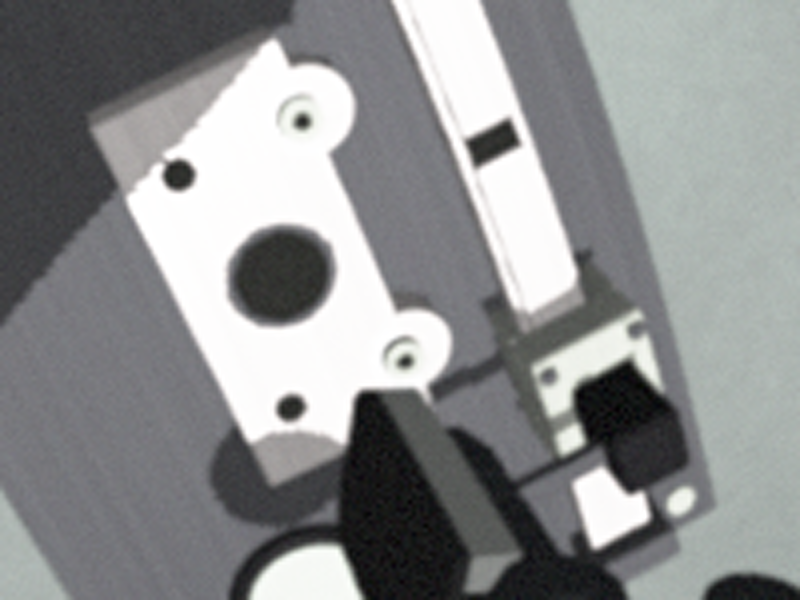

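View pics/w2c.png

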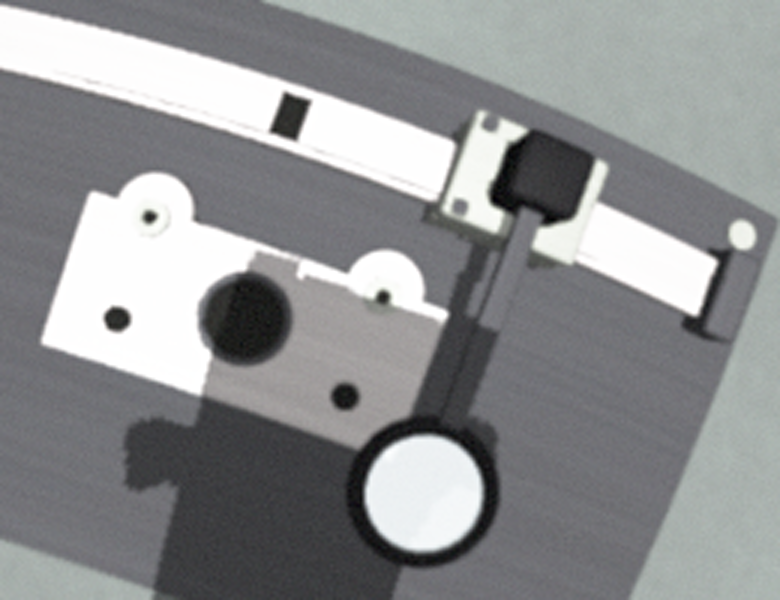

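```bash
cat > m1.py <<'E'
from h import *
import pickle
c2,_=pickle.load(open('pics/w2.pkl','rb'));c3,_=pickle.load(open('pics/w3.pkl','rb'))
f3=lambda x,y:(280+x/4-.37,165+y/4-.37)
f2=lambda x,y:(180+x/3-.33,0+y/3-.33)
P=dict(cornL=((90,122),(42,343)),hole1=((180,175),(117,319)),hole2=((291,408),(344,397)),cornRear=((278,40),(92,192)),scr=((302,121),(150,217)),scr2=((405,356),(383,297)),notch=((494,142),(291,116)))
for n,(a,b) in P.items():
    r3=ray(c3,f3(*a),True);r2=ray(c2,f2(*b),True)
    X=tri([(r3[0],r3[1][0]),(r2[0],r2[1][0])])
    print(n,X.round(4),'w3@z',onz(c3,f3(*a),.028,True)[0].round(4),'w2@z',onz(c2,f2(*b),.028,True)[0].round(4))
print('cornR w3',onz(c3,f3(272,487),.028,True).round(4))
E
python3 m1.py
```

```text
cornL [0.5052 0.0277 0.0231] w3@z [0.5064 0.0292 0.028 ] w2@z [0.5048 0.0265 0.028 ]
hole1 [0.5209 0.0007 0.0272] w3@z [0.5213 0.0011 0.028 ] w2@z [0.5205 0.0006 0.028 ]
hole2 [ 0.5149 -0.0889  0.0274] w3@z [ 0.5153 -0.0885  0.028 ] w2@z [ 0.5145 -0.0888  0.028 ]
cornRear [0.5655 0.0224 0.028 ] w3@z [0.5661 0.0224 0.028 ] w2@z [0.5648 0.0224 0.028 ]
scr [ 0.5606 -0.0019  0.0312] w3@z [ 0.561  -0.0031  0.028 ] w2@z [ 0.5606 -0.0014  0.028 ]
scr2 [ 0.5553 -0.0921  0.0282] w3@z [ 0.556  -0.0922  0.028 ] w2@z [ 0.5546 -0.0921  0.028 ]
notch [ 0.6111 -0.0409  0.028 ] w3@z [ 0.6115 -0.0409  0.028 ] w2@z [ 0.6108 -0.0409  0.028 ]
cornR w3 [[ 0.4968 -0.1127  0.028 ]]
```

play_rows(
  increments=[
    [[8.5, 0.4, 2.5, -1, 0.09], [8.5, 0.4, 2.5, -1, 0.09], [8.5, 0.4, 2.5, -1, 0.09], [8.5, 0.4, 2.5, -1, 0.09], [8.5, 0, 0, 0, 0], [8.5, 0, 0, 0, 0]],
  ],
)

```text
time_s: 2.8
ee_pos: [0.5125, 0.1623, 0.2084]
tool_rot: [0.004, 0.995, -0.095, -0.001]
wrist_force: [0.3, -0.8, -0.0]
opening: 0.0851
```

```bash
python3 snap.py w4
```

```text
2.8 [0.5125 0.1623 0.2084] 0.025
```

View pics/w4.png

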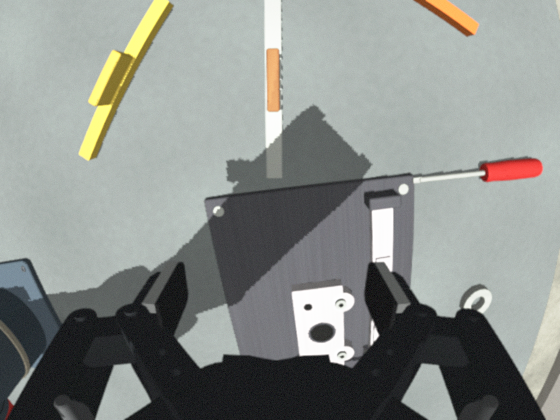

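w4: the bar runs vertically at column ~274, with the rib from rows 48 to 111 and the near end at row 178. I'll take a second view closer in.

play_rows(
  increments=[
    [[8.5, 0.1, 2.5, -1.5, 0], [8.5, 0.1, 2.5, -1.5, 0], [8.5, 0, 0, 0, 0], [8.5, 0, 0, 0, 0]],
  ],
)

```text
time_s: 3.18
ee_pos: [0.5167, 0.206, 0.1788]
tool_rot: [0.006, 0.995, -0.104, 0.0]
wrist_force: [-0.8, -0.1, -0.3]
opening: 0.0851
```

```bash
python3 snap.py w5; python3 - <<'E'
import cv2
a=cv2.imread('pics/w4.png');b=cv2.imread('pics/w5.png')
import numpy as np
cv2.imwrite('pics/w45.png',np.hstack([cv2.resize(x[0:200,220:330],None,fx=3,fy=3,interpolation=cv2.INTER_CUBIC) for x in(a,b)]))
E
```

```text
3.1833 [0.5167 0.206  0.1788] 0.018
```

View pics/w45.png

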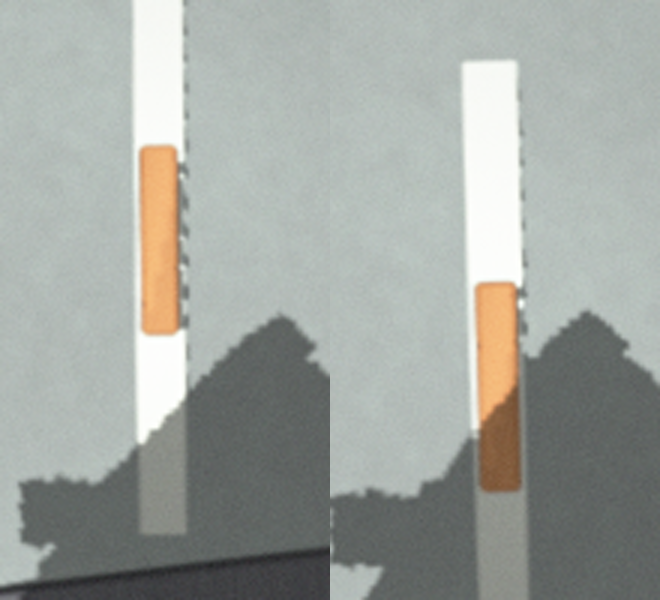

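View pics/w5.png

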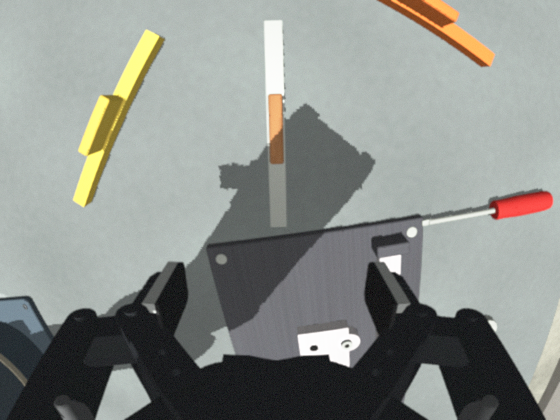

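```bash
cat > m2.py <<'E'
from h import *
import pickle
c4,s4=pickle.load(open('pics/w4.pkl','rb'));c5,s5=pickle.load(open('pics/w5.pkl','rb'))
f=lambda p:(220+p[0]/3-.33,p[1]/3-.33)
g=lambda p:(220+(p[0]-330)/3-.33,p[1]/3-.33)
P=dict(ribNear=((160,334),(501,491)),ribFar=((158,146),(496,282)))
for n,(a,b) in P.items():
    A=ray(c4,f(a),True);B=ray(c5,g(b),True)
    print(n,tri([(A[0],A[1][0]),(B[0],B[1][0])]).round(4),onz(c4,f(a),.05,True).round(4),onz(c5,g(b),.05,True).round(4))
print('barNear w4',onz(c4,f((163,534)),.018,True).round(4),'w5 px',onz(c5,(278.5,226.5),.018,True).round(4),'far w5',onz(c5,g((490,61)),.018,True).round(4))
m=yaw(ctrl.state());print('toolx angle',np.arctan2(m[1,0],m[0,0]),m.round(3), ctrl.state()['ee_pos'])
E
python3 m2.py
```

```text
ribNear [0.5236 0.2322 0.0495] [[0.5235 0.2322 0.05  ]] [[0.5237 0.2323 0.05  ]]
ribFar [0.5342 0.2899 0.0473] [[0.5339 0.2895 0.05  ]] [[0.5343 0.2898 0.05  ]]
barNear w4 [[0.5109 0.1629 0.018 ]] w5 px [[0.5112 0.1629 0.018 ]] far w5 [[0.5471 0.3592 0.018 ]]
toolx angle -0.20887983249805409 [[ 0.978 -0.207 -0.001]
 [-0.207 -0.978 -0.011]
 [ 0.001  0.011 -1.   ]] [0.51658864 0.20607653 0.17888553]
```

play_rows(
  increments=[
    [[8.5, 0.4, 1.8, -1.5, 0.01], [8.5, 0.4, 1.8, -1.5, 0.01], [8.5, 0.4, 1.8, -1.5, 0.01], [8.5, 0, 0, -1.5, 0], [8.5, 0, 0, 0, 0], [8.5, 0, 0, 0, 0]],
  ],
)

```text
time_s: 3.73
ee_pos: [0.5337, 0.2514, 0.1219]
tool_rot: [0.007, 0.995, -0.097, 0.004]
wrist_force: [-0.1, 0.1, 0.5]
opening: 0.0852
```

```bash
cat > st.py <<'E'
from h import *
s=ctrl.state();m=yaw(s);print(s['time_s'].__round__(2),s['ee_pos'].round(4),'ax',round(np.arctan2(m[1,0],m[0,0]),4),'tilt',m[:2,2].round(4),'F',s['wrist_force'].round(1),'T',s['torque'].round(2),'op',round(s['opening'],4),'dq',abs(s['dq']).max().round(3),'q7',s['q'][6].round(2))
E
python3 st.py
```

```text
3.73 [0.5337 0.2514 0.1219] ax -0.1952 tilt [ 0.0066 -0.0141] F [-0.1  0.1  0.5] T [-0.   -0.01  0.05] op 0.0852 dq 0.02 q7 -1.01
```

play_rows(
  increments=[
    [[8.5, -0.25, 0.5, -0.5, 0.007], [8.5, -0.25, 0.5, -0.5, 0.007], [8.5, 0, 0, -1.5, 0], [8.5, 0, 0, -1.5, 0], [8.5, 0, 0, 0, 0], [8.5, 0, 0, 0, 0]],
  ],
)

```text
time_s: 4.23
ee_pos: [0.5307, 0.2594, 0.0856]
tool_rot: [0.006, 0.996, -0.093, 0.007]
wrist_force: [-0.4, 0.4, 0.4]
opening: 0.085
```

```bash
python3 st.py; python3 snap.py w6
```

```text
4.23 [0.5307 0.2594 0.0856] ax -0.1857 tilt [ 0.0139 -0.0126] F [-0.4  0.4  0.4] T [ 0.02  0.01 -0.04] op 0.085 dq 0.014 q7 -1.05
4.2333 [0.5307 0.2594 0.0856] 0.014
```

View pics/w6.png

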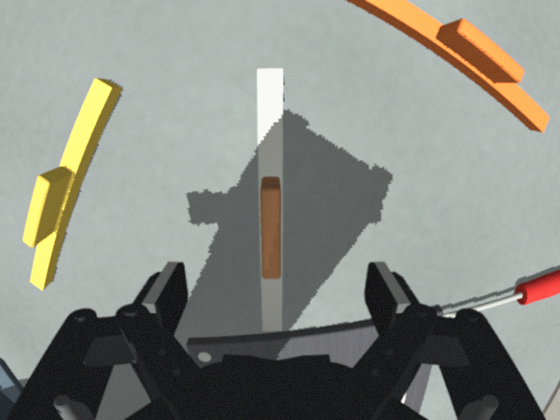

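w6: the bar is centred between the fingers, with the rib at (271,228). I'll go down and close.

play_rows(
  increments=[
    [[8.5, -0.1, 0.1, -1.5, 0.002], [8.5, -0.05, 0.05, -1.5, 0.002], [8.5, 0, 0, -1.5, 0], [8.5, 0, 0, -1.2, 0], [8.5, 0, 0, 0, 0], [8.5, 0, 0, 0, 0]],
  ],
)

```text
time_s: 4.78
ee_pos: [0.5324, 0.2626, 0.0337]
tool_rot: [0.003, 0.996, -0.091, 0.012]
wrist_force: [-0.2, 0.4, 0.5]
opening: 0.0852
```

```bash
python3 st.py
```

```text
4.78 [0.5324 0.2626 0.0337] ax -0.1828 tilt [ 0.0225 -0.0082] F [-0.2  0.4  0.5] T [ 0.02  0.02 -0.03] op 0.0852 dq 0.004 q7 -1.09
```

play_rows(
  increments=[
    [[8.5, -0.3, -0.1, -0.6, 0], [8.5, -0.1, 0, -0.6, 0], [8.5, 0, 0, 0, 0], [8.5, 0, 0, 0, 0]],
  ],
)

```text
time_s: 5.12
ee_pos: [0.5296, 0.2622, 0.024]
tool_rot: [0.002, 0.996, -0.092, 0.013]
wrist_force: [-0.4, 0.2, -0.7]
opening: 0.0849
```

```bash
python3 st.py; python3 snap.py w7
```

```text
5.12 [0.5296 0.2622 0.024 ] ax -0.1835 tilt [ 0.0265 -0.0062] F [-0.4  0.2 -0.7] T [ 0.01 -0.01 -0.01] op 0.0849 dq 0.006 q7 -1.11
5.1167 [0.5296 0.2622 0.024 ] 0.006
```

View pics/w7.png

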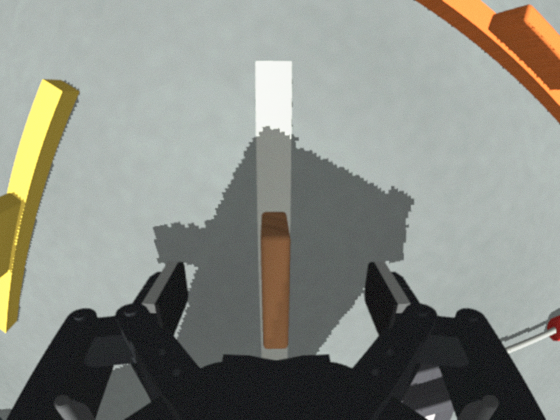

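w7: the rib at (275,280) sits between the pads. Closing now.

play_rows(
  increments=[
    [[4, 0, 0, 0, 0], [2, 0, 0, 0, 0], [0.5, 0, 0, 0, 0], [0.5, 0, 0, 0, 0], [0.5, 0, 0, 0, 0], [0.5, 0, 0, 0, 0], [0.5, 0, 0, 0, 0], [0.5, 0, 0, 0, 0]],
  ],
)

```text
time_s: 5.83
ee_pos: [0.5298, 0.2625, 0.0251]
tool_rot: [0.002, 0.996, -0.092, 0.014]
wrist_force: [0.6, -0.5, -0.2]
opening: 0.011
```

```bash
python3 st.py
```

```text
5.83 [0.5298 0.2625 0.0251] ax -0.1835 tilt [ 0.0272 -0.0056] F [ 0.6 -0.5 -0.2] T [ 0.05 -0.    0.06] op 0.011 dq 0.002 q7 -1.11
```

play_rows(
  increments=[
    [[0.5, 0, 0, 1.5, 0], [0.5, 0, 0, 1.5, 0], [0.5, 0, 0, 1.5, 0], [0.5, 0, 0, 1.5, 0], [0.5, -0.8, -1.5, 0, 0.02], [0.5, -1, -3, 0, 0.02], [0.5, -1, -3, 0, 0.02], [0.5, -1, -3, 0, 0.02]],
  ],
)

```text
time_s: 6.5
ee_pos: [0.4879, 0.1614, 0.0827]
tool_rot: [-0.0, 0.999, -0.045, 0.011]
wrist_force: [1.8, -0.8, -5.8]
opening: 0.0105
```

play_rows(
  increments=[
    [[0.5, -1, -3.2, 0, 0.02], [0.5, -1, -3.2, 0, 0.02], [0.5, -1, -3.2, 0, 0], [0.5, -1, -3.2, 0, 0], [0.5, -0.5, -3, 0, 0], [0.5, 0, -2, 0, 0], [0.5, 0, 0, 0, 0], [0.5, 0, 0, 0, 0]],
  ],
)

```text
time_s: 7.17
ee_pos: [0.4308, -0.0334, 0.0791]
tool_rot: [0.003, 1.0, -0.028, 0.004]
wrist_force: [0.1, 1.3, -5.0]
opening: 0.0107
```

```bash
python3 st.py; python3 snap.py w8;python3 snap.py t8 top
```

```text
7.17 [ 0.4308 -0.0334  0.0791] ax -0.0552 tilt [ 0.0081 -0.0056] F [ 0.1  1.3 -5. ] T [ 0.14 -0.01  0.01] op 0.0107 dq 0.045 q7 -0.54
7.1667 [ 0.4308 -0.0334  0.0791] 0.045
7.2167 [ 0.4307 -0.0334  0.0791] 0.002
```

View pics/w8.png

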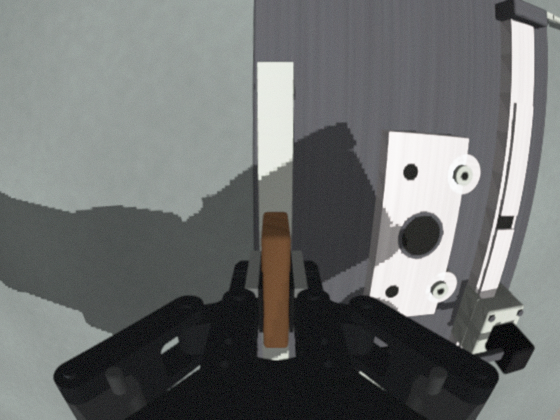

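View pics/t8.png

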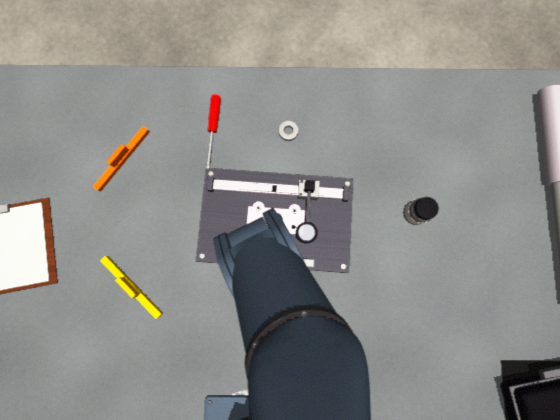

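w8: the bar is held at (275,200), parallel to the plate edge (column ~385) and still outboard. I'll compare the two directions.

```bash
python3 - <<'E'
import cv2
a=cv2.imread('pics/w8.png')
cv2.imwrite('pics/w8c.png',cv2.resize(a[50:330,245:445],None,fx=2.8,fy=2.8,interpolation=cv2.INTER_CUBIC)[:,:])
E
```

```text
(no output)
```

View pics/w8c.png

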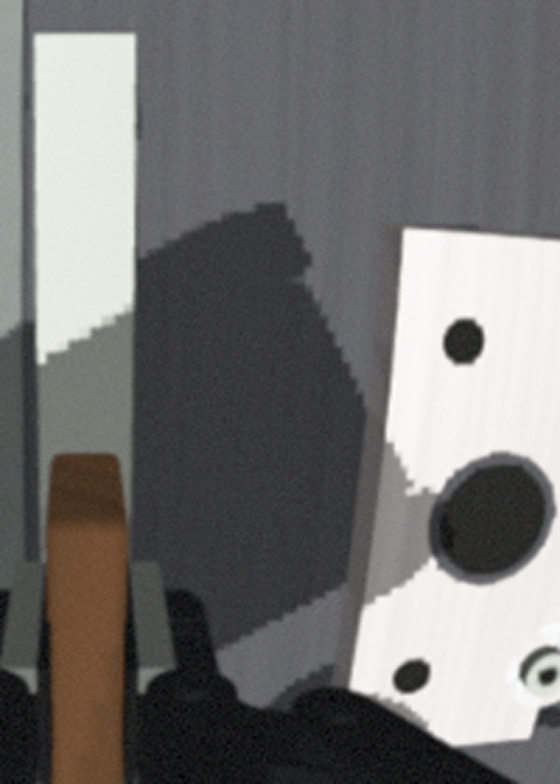

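```bash
python3 - <<'E'
from h import *
import pickle
c,s=pickle.load(open('pics/w8.pkl','rb'))
f=lambda x,y:(245+x/2.8-.32,50+y/2.8-.32)
z=.0791-.0245+.018
for n,ps in dict(barR=[(136,34),(134,480)],barL=[(35,35),(38,480)]).items():
    X=onz(c,[f(*p) for p in ps],z,True);d=X[0]-X[1];print(n,X.round(4),np.arctan2(d[0],d[1]))
e=onz(c,[f(405,229),f(387,455),f(352,690)],.028,True);d=e[0]-e[2];print(e.round(4),np.arctan2(d[0],d[1]))
e=onz(c,[f(464,341),f(411,676)],.028,True);d=e[0]-e[1];print('holes',e.round(4),np.arctan2(d[0],d[1]))
E
```

```text
barR [[ 0.4443  0.0639  0.0726]
 [ 0.4407 -0.0113  0.0726]] 0.048222169893990446
barL [[ 0.4283  0.0646  0.0726]
 [ 0.4239 -0.0103  0.0726]] 0.05737422668179325
[[ 0.505   0.0265  0.028 ]
 [ 0.5023 -0.0261  0.028 ]
 [ 0.4981 -0.0913  0.028 ]] 0.05850030261843645
holes [[ 0.5204  0.0006  0.028 ]
 [ 0.5144 -0.089   0.028 ]] 0.06655573968343516
```

play_rows(
  increments=[
    [[0.5, 1, -0.1, -0.5, -0.007], [0.5, 1, -0.1, -1, 0], [0.5, 0, 0, -1, 0], [0.5, 0, 0, -0.7, 0], [0.5, 0, 0, -0.3, 0], [0.5, 0, 0, 0, 0], [0.5, 0, 0, 0, 0]],
  ],
)

```text
time_s: 7.85
ee_pos: [0.4573, -0.0269, 0.0415]
tool_rot: [0.001, 1.0, -0.026, 0.006]
wrist_force: [-0.8, 0.1, -6.0]
opening: 0.0112
```

```bash
python3 st.py
```

```text
7.85 [ 0.4573 -0.0269  0.0415] ax -0.051 tilt [ 0.0123 -0.0021] F [-0.8  0.1 -6. ] T [ 0.08  0.01 -0.03] op 0.0112 dq 0.015 q7 -0.6
```

play_rows(
  increments=[
    [[0.5, -0.2, -0.7, 0, -0.011], [0.5, 0, -0.1, -0.2, 0], [0.5, 0, 0, -0.2, 0], [0.5, 0, 0, 0, 0], [0.5, 0, 0, 0, 0]],
  ],
)

```text
time_s: 8.27
ee_pos: [0.4554, -0.0357, 0.0382]
tool_rot: [0.001, 0.999, -0.032, 0.007]
wrist_force: [-0.1, -0.7, -5.5]
opening: 0.0107
```

```bash
python3 st.py
```

```text
8.27 [ 0.4554 -0.0357  0.0382] ax -0.0632 tilt [ 0.0137 -0.0026] F [-0.1 -0.7 -5.5] T [0.07 0.   0.  ] op 0.0107 dq 0.004 q7 -0.59
```

play_rows(
  increments=[
    [[0.5, 0, 0, -0.1, 0], [0.5, 0, 0, -0.1, 0], [0.5, 0, 0, 0, 0]],
  ],
)

```text
time_s: 8.52
ee_pos: [0.4557, -0.0359, 0.0371]
tool_rot: [0.001, 0.999, -0.032, 0.008]
wrist_force: [-0.4, 1.1, -5.5]
opening: 0.0109
```

```bash
python3 st.py; python3 snap.py w9
```

```text
8.52 [ 0.4557 -0.0359  0.0371] ax -0.0636 tilt [ 0.0151 -0.0031] F [-0.4  1.1 -5.5] T [ 0.05 -0.02 -0.01] op 0.0109 dq 0.004 q7 -0.6
8.5167 [ 0.4557 -0.0359  0.0371] 0.002
```

View pics/w9.png

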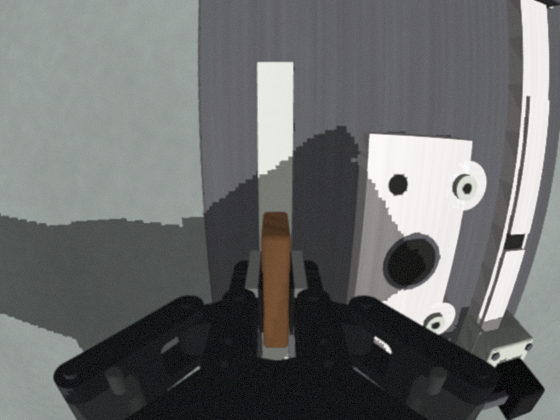

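play_rows(
  increments=[
    [[0.5, 0.8, -0.05, 0, 0], [0.5, 0.8, -0.05, 0, 0], [0.5, 0.8, -0.05, 0, 0], [0.5, 0.5, -0.05, 0, 0], [0.5, 0, 0, 0, 0], [0.5, 0, 0, 0, 0]],
  ],
)

```text
time_s: 9.07
ee_pos: [0.4864, -0.038, 0.0369]
tool_rot: [0.001, 0.999, -0.032, 0.007]
wrist_force: [-4.3, 0.9, 5.1]
opening: 0.0108
```

```bash
python3 st.py
```

```text
9.07 [ 0.4864 -0.038   0.0369] ax -0.0632 tilt [ 0.0131 -0.0033] F [-4.3  0.9  5.1] T [0.32 1.23 0.06] op 0.0108 dq 0.015 q7 -0.57
```

```bash
python3 snap.py w10; python3 snap.py s10 side; python3 -c "
import cv2
a=cv2.imread('pics/s10.png');cv2.imwrite('pics/s10c.png',cv2.resize(a[150:300,200:380],None,fx=4,fy=4,interpolation=2))"
```

```text
9.0667 [ 0.4864 -0.038   0.0369] 0.015
9.1167 [ 0.4863 -0.038   0.0369] 0.01
```

View pics/w10.png

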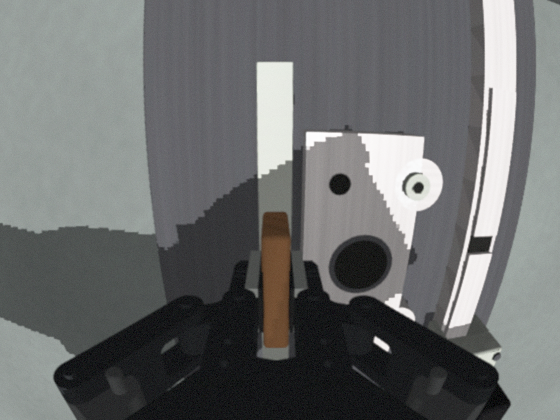

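View pics/s10c.png

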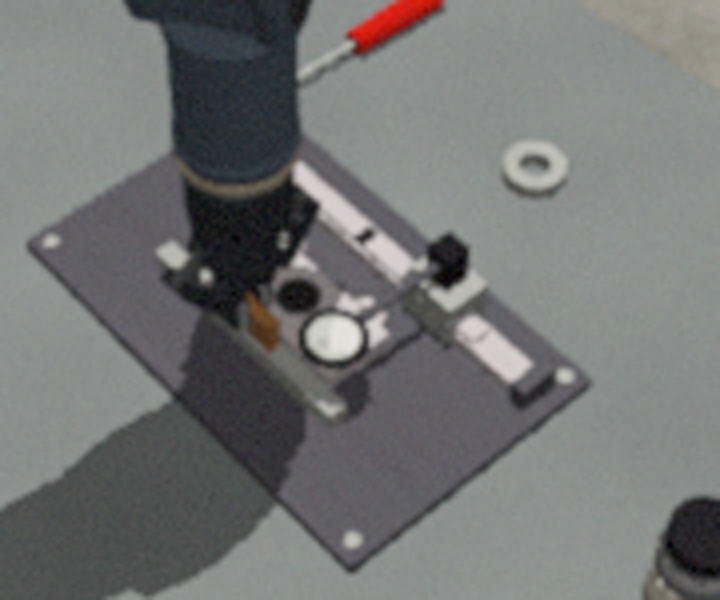

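w10: about 6 mm of gap is left between the bar (right side at column 293) and the plate edge (305). The bar is lightly dragging on the base.

play_rows(
  increments=[
    [[0.5, 0, 0, 0.1, 0], [0.5, 0.3, 0, 0, 0], [0.5, 0.2, 0, 0, 0], [0.5, 0, 0, 0, 0]],
  ],
)

```text
time_s: 9.5
ee_pos: [0.4912, -0.0381, 0.0377]
tool_rot: [0.001, 0.999, -0.031, 0.007]
wrist_force: [-0.1, -0.6, -5.5]
opening: 0.0109
```

```bash
python3 st.py; python3 snap.py w11; python3 -c "
import cv2
a=cv2.imread('pics/w11.png');cv2.imwrite('pics/w11c.png',cv2.resize(a[50:350,220:420],None,fx=2.6,fy=2,interpolation=2))"
```

```text
9.5 [ 0.4912 -0.0381  0.0377] ax -0.063 tilt [ 0.0132 -0.0032] F [-0.1 -0.6 -5.5] T [ 0.06  0.02 -0.02] op 0.0109 dq 0.004 q7 -0.56
9.5 [ 0.4912 -0.0381  0.0377] 0.002
```

View pics/w11c.png

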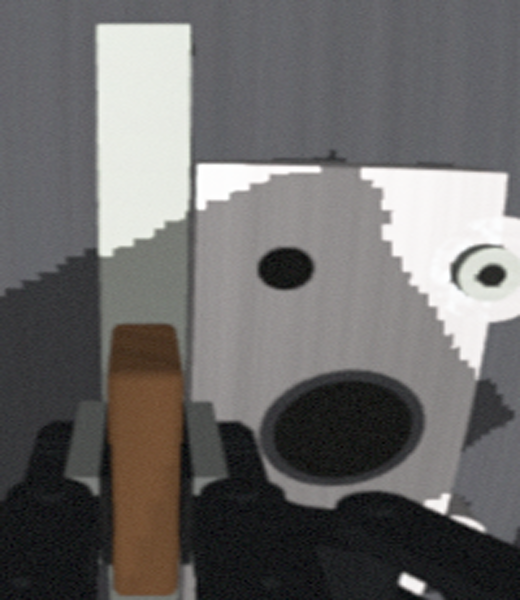

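play_rows(
  increments=[
    [[0.5, 0.15, 0, 0, 0], [0.5, 0.1, 0, 0, 0], [0.5, 0, 0, 0, 0]],
  ],
)

```text
time_s: 9.8
ee_pos: [0.4927, -0.0382, 0.0373]
tool_rot: [0.002, 0.999, -0.032, 0.006]
wrist_force: [0.6, 0.0, -6.1]
opening: 0.0108
```

```bash
python3 st.py
```

```text
9.8 [ 0.4927 -0.0382  0.0373] ax -0.0632 tilt [ 0.011  -0.0035] F [ 0.6  0.  -6.1] T [ 0.01  0.04 -0.06] op 0.0108 dq 0.003 q7 -0.56
```

play_rows(
  increments=[
    [[0.5, 0.15, 0, -0.05, 0], [0.5, 0.1, 0, 0, 0], [0.5, 0, 0, 0, 0]],
  ],
)

```text
time_s: 10.05
ee_pos: [0.4928, -0.0383, 0.037]
tool_rot: [0.002, 0.999, -0.032, 0.004]
wrist_force: [1.3, 0.1, -4.4]
opening: 0.0111
```

```bash
python3 st.py
```

```text
10.05 [ 0.4928 -0.0383  0.037 ] ax -0.0635 tilt [ 0.0069 -0.0045] F [ 1.3  0.1 -4.4] T [ 0.15 -0.15 -0.06] op 0.0111 dq 0.003 q7 -0.56
```

play_rows(
  increments=[
    [[0.5, 0.1, 0, -0.1, 0], [0.5, 0, 0, -0.1, 0], [0.5, 0, 0, 0, 0]],
  ],
)

```text
time_s: 10.3
ee_pos: [0.4929, -0.0383, 0.0373]
tool_rot: [0.003, 0.999, -0.032, 0.003]
wrist_force: [-1.4, 0.7, -7.1]
opening: 0.0113
```

```bash
python3 st.py; python3 snap.py w12; python3 -c "
import cv2
a=cv2.imread('pics/w12.png');cv2.imwrite('pics/w12c.png',cv2.resize(a[50:350,220:420],None,fx=2.6,fy=2,interpolation=2))"
```

```text
10.3 [ 0.4929 -0.0383  0.0373] ax -0.0637 tilt [ 0.0068 -0.0063] F [-1.4  0.7 -7.1] T [ 0.2   0.37 -0.09] op 0.0113 dq 0.012 q7 -0.56
10.3 [ 0.4929 -0.0383  0.0373] 0.011
```

View pics/w12c.png

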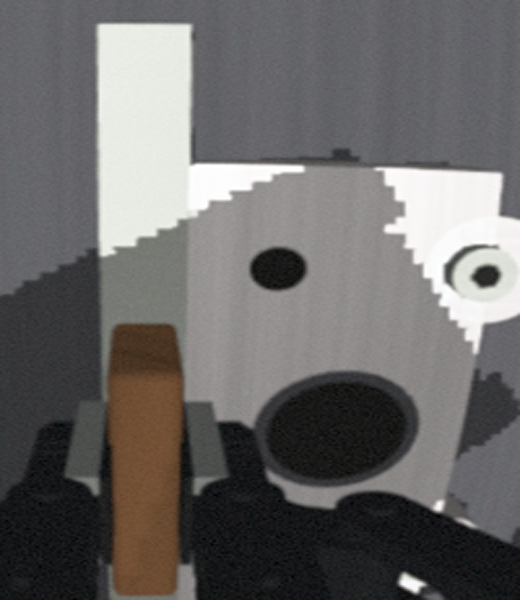

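w12: the bar side and the plate edge meet with no visible gap. Releasing now.

play_rows(
  increments=[
    [[2, 0, 0, 0, 0], [3, 0, 0, 0, 0], [3, 0, 0, 0, 0], [3, 0, 0, 0, 0]],
  ],
)

```text
time_s: 10.68
ee_pos: [0.4957, -0.0381, 0.038]
tool_rot: [0.003, 0.999, -0.032, 0.006]
wrist_force: [0.2, -0.1, -0.1]
opening: 0.0302
```

```bash
python3 st.py; python3 snap.py w13; python3 -c "
import cv2
a=cv2.imread('pics/w13.png');cv2.imwrite('pics/w13c.png',cv2.resize(a[50:350,220:420],None,fx=2.6,fy=2,interpolation=2))"
```

```text
10.68 [ 0.4957 -0.0381  0.038 ] ax -0.0633 tilt [ 0.0119 -0.0058] F [ 0.2 -0.1 -0.1] T [ 0.05  0.06 -0.01] op 0.0302 dq 0.008 q7 -0.56
10.6833 [ 0.4957 -0.0381  0.038 ] 0.003
```

View pics/w13c.png

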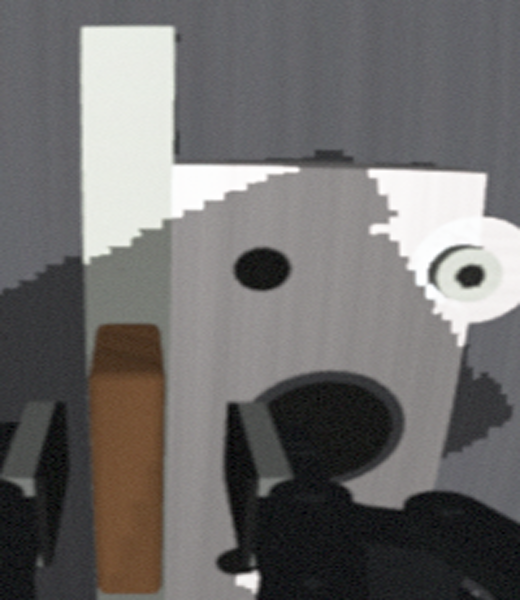

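The arm sprang forward 2.8 mm on release, so the bar had been pressed against the plate. I'll push the rib in gently with the near finger so the bar seats square.

play_rows(
  increments=[
    [[3, 0.35, 0, 0, 0], [3, 0.3, 0, 0, 0], [3, 0.2, 0, 0, 0], [3, 0, 0, 0, 0]],
  ],
)

```text
time_s: 11.07
ee_pos: [0.5013, -0.0383, 0.0375]
tool_rot: [0.003, 0.999, -0.032, 0.002]
wrist_force: [-0.3, 0.5, 0.1]
opening: 0.0299
```

```bash
python3 st.py
```

```text
11.07 [ 0.5013 -0.0383  0.0375] ax -0.0632 tilt [ 0.0047 -0.007 ] F [-0.3  0.5  0.1] T [ 0.02 -0.03  0.  ] op 0.0299 dq 0.011 q7 -0.55
```

play_rows(
  increments=[
    [[3, 0.3, 0, 0, 0], [3, 0.2, 0, 0, 0]],
  ],
)

```text
time_s: 11.23
ee_pos: [0.5018, -0.0385, 0.0368]
tool_rot: [0.004, 0.999, -0.031, -0.002]
wrist_force: [-8.5, 1.3, 6.0]
opening: 0.0302
```

```bash
python3 st.py;python3 snap.py w14; python3 -c "
import cv2
a=cv2.imread('pics/w14.png');cv2.imwrite('pics/w14c.png',cv2.resize(a[50:350,220:420],None,fx=2.6,fy=2,interpolation=2))"
```

```text
11.23 [ 0.5018 -0.0385  0.0368] ax -0.063 tilt [-0.0044 -0.0085] F [-8.5  1.3  6. ] T [ 0.26  1.7  -0.09] op 0.0302 dq 0.065 q7 -0.55
11.2333 [ 0.5018 -0.0385  0.0368] 0.065
```

View pics/w14c.png

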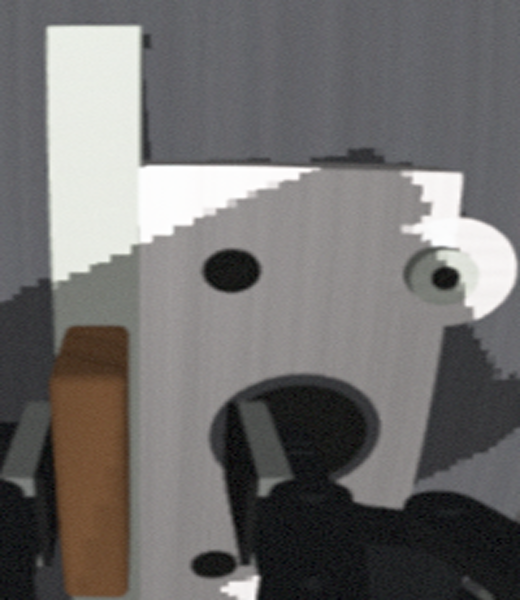

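play_rows(
  increments=[
    [[3, -0.4, 0, 0, 0], [3, -0.4, 0, 0, 0], [3, 0, 0, 0, 0]],
  ],
)

```text
time_s: 11.53
ee_pos: [0.4941, -0.0384, 0.0366]
tool_rot: [0.004, 0.999, -0.032, -0.002]
wrist_force: [0.0, 0.5, 0.0]
opening: 0.0302
```

```bash
python3 st.py
```

```text
11.53 [ 0.4941 -0.0384  0.0366] ax -0.063 tilt [-0.004  -0.0082] F [0.  0.5 0. ] T [-0.02  0.01 -0.02] op 0.0302 dq 0.02 q7 -0.56
```

play_rows(
  increments=[
    [[3, 0, 0, 1, 0], [3, 0, 0, 1.5, 0], [3, 0, 0, 1.5, 0], [3, 0, 0, 3, 0], [5, 0, 0, 3, 0], [7, 0, 0, 3, 0], [8.5, 0, 0, 3, 0], [8.5, 0, 0, 0, 0]],
  ],
)

```text
time_s: 12.2
ee_pos: [0.4951, -0.0367, 0.2083]
tool_rot: [0.003, 1.0, -0.03, -0.0]
wrist_force: [0.9, 0.4, -0.5]
opening: 0.0769
```

```bash
python3 st.py;python3 snap.py w15
```

```text
12.2 [ 0.4951 -0.0367  0.2083] ax -0.0602 tilt [-0.0012 -0.0054] F [ 0.9  0.4 -0.5] T [ 0.03 -0.09 -0.  ] op 0.0769 dq 0.052 q7 -0.35
12.2 [ 0.4951 -0.0367  0.2083] 0.044
```

View pics/w15.png

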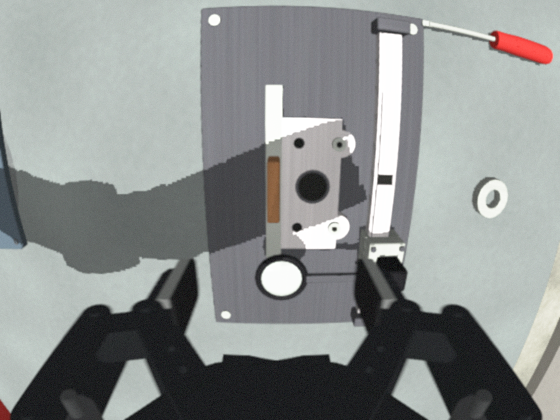

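w15: the bar (265-283, 85-255) lies along the plate edge. I'll turn the jaws along the rail and go over to the carriage.

play_rows(
  increments=[
    [[8.5, 0.5, -0.8, 0, 0.12], [8.5, 0.5, -0.8, 0, 0.12], [8.5, 0.5, -0.8, 0, 0.12], [8.5, 0.5, -0.8, 0, 0.12], [8.5, 0.5, -0.8, 0, 0.12], [8.5, 0.5, -0.8, 0, 0.12], [8.5, 0.5, -0.8, 0, 0.12], [8.5, 0.5, -0.8, 0, 0.12]],
  ],
)

```text
time_s: 12.92
ee_pos: [0.5341, -0.1016, 0.2058]
tool_rot: [0.002, 0.893, 0.451, 0.001]
wrist_force: [-0.4, 0.3, 0.1]
opening: 0.085
```

play_rows(
  increments=[
    [[8.5, 0.5, -0.3, 0, 0.12], [8.5, 0.5, -0.3, 0, 0.12], [8.5, 0.5, -0.3, 0, 0.12], [8.5, 0.5, -0.3, 0, 0.12], [8.5, 0.5, -0.3, 0, 0.1], [8.5, 0, 0, 0, 0], [8.5, 0, 0, 0, 0]],
  ],
)

```text
time_s: 13.5
ee_pos: [0.5585, -0.1206, 0.2008]
tool_rot: [-0.001, 0.717, 0.697, -0.0]
wrist_force: [0.4, 0.0, -0.0]
opening: 0.0848
```

```bash
python3 st.py;python3 snap.py w16
```

```text
13.5 [ 0.5585 -0.1206  0.2008] ax 1.5425 tilt [-0.0014  0.001 ] F [ 0.4  0.  -0. ] T [ 0.01  0.02 -0.06] op 0.0848 dq 0.031 q7 1.16
13.5 [ 0.5585 -0.1206  0.2008] 0.031
```

View pics/w16.png

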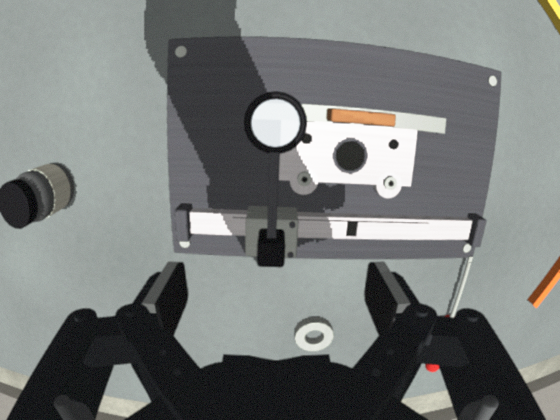

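w16: grip block at about (270,245), lens (275,122), notch (351,228), bar (300-445, 105-130). I'll move in a little for a second view.

play_rows(
  increments=[
    [[8.5, 1, 0, -0.5, -0.03], [8.5, 1, 0, -0.5, 0], [8.5, 0, 0, 0, 0], [8.5, 0, 0, 0, 0]],
  ],
)

```text
time_s: 13.88
ee_pos: [0.578, -0.1199, 0.19]
tool_rot: [-0.001, 0.73, 0.683, -0.001]
wrist_force: [0.3, 0.1, 0.4]
opening: 0.0849
```

```bash
python3 st.py;python3 snap.py w17; python3 -c "
import cv2,numpy as np
a=cv2.imread('pics/w16.png');b=cv2.imread('pics/w17.png')
r=lambda x:cv2.resize(x[180:290,220:320],None,fx=4,fy=4,interpolation=2)
cv2.imwrite('pics/w1617.png',np.hstack([r(a),r(b)]))"
```

```text
13.88 [ 0.578  -0.1199  0.19  ] ax 1.5039 tilt [-0.0027 -0.0001] F [0.3 0.1 0.4] T [-0.    0.01 -0.  ] op 0.0849 dq 0.014 q7 1.12
13.8833 [ 0.578  -0.1199  0.19  ] 0.014
```

View pics/w1617.png

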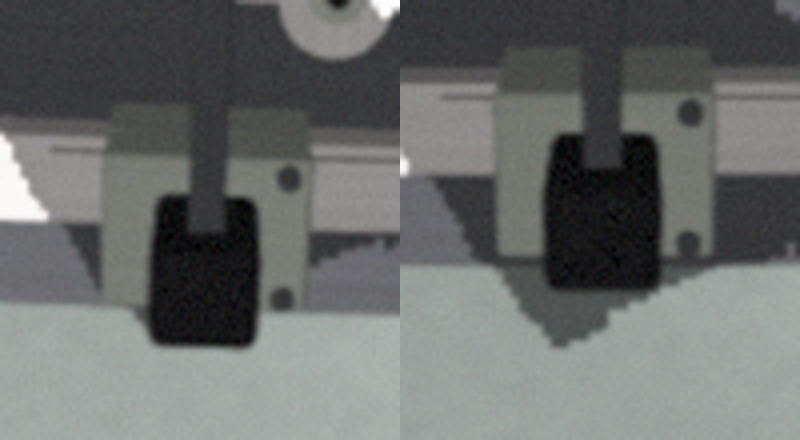

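View pics/w17.png

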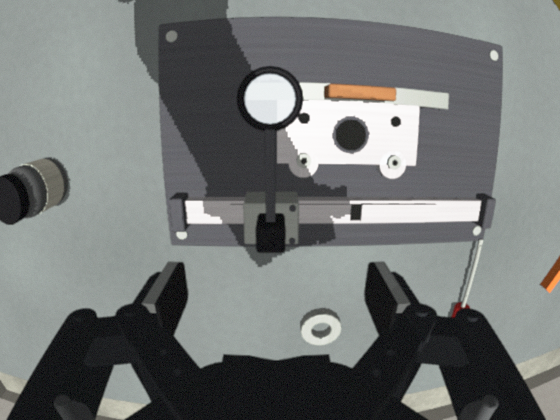

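```bash
python3 - <<'E'
from h import *
import pickle
a,_=pickle.load(open('pics/w16.pkl','rb'));b,_=pickle.load(open('pics/w17.pkl','rb'))
f=lambda x,y:(220+x/4-.37,180+y/4-.37)
g=lambda x,y:(220+(x-400)/4-.37,180+y/4-.37)
def T(n,p,q,z):
    A=ray(a,f(*p),True);B=ray(b,g(*q),True)
    print(n,tri([(A[0],A[1][0]),(B[0],B[1][0])]).round(4),onz(a,f(*p),z,True)[0].round(4),onz(b,g(*q),z,True)[0].round(4))
T('blk L',(151,347),(546,290),.096)
T('blk R',(254,348),(660,290),.096)
T('scr1',(289,179),(690,112),.06)
T('scr2',(282,299),(688,243),.06)
T('sadNL',(106,150),(497,93),.06)
print('notch',onz(a,(351.3,228.5),.03,True),onz(b,(356.2,211.5),.03,True))
print('edge/bar in b', onz(b,[(278,100),(419,110)],.028,True).round(4))
E
```

```text
blk L [ 0.611  -0.1367  0.1037] [ 0.6152 -0.1371  0.096 ] [ 0.6148 -0.1375  0.096 ]
blk R [ 0.6196 -0.1147  0.0892] [ 0.616 -0.115  0.096] [ 0.6163 -0.1146  0.096 ]
scr1 [ 0.5896 -0.1057  0.0637] [ 0.5911 -0.1055  0.06  ] [ 0.5909 -0.1056  0.06  ]
scr2 [ 0.6226 -0.1075  0.0594] [ 0.6223 -0.1075  0.06  ] [ 0.6224 -0.1076  0.06  ]
sadNL [ 0.5888 -0.1497  0.0435] [ 0.5827 -0.1479  0.06  ] [ 0.5837 -0.1477  0.06  ]
notch [[ 0.60961716 -0.04117031  0.03      ]] [[ 0.60923929 -0.04039829  0.03      ]]
edge/bar in b [[ 0.4967 -0.1119  0.028 ]
 [ 0.5091  0.0265  0.028 ]]
```

play_rows(
  increments=[
    [[8.5, 0.9, -0.2, -1, 0], [8.5, 0.9, -0.2, -1.5, 0.005], [8.5, 0.9, -0.2, -1.5, 0], [8.5, 0, 0, -1.5, 0], [8.5, 0, 0, 0, 0], [8.5, 0, 0, 0, 0]],
  ],
)

```text
time_s: 14.43
ee_pos: [0.6079, -0.1269, 0.1291]
tool_rot: [-0.0, 0.728, 0.685, -0.001]
wrist_force: [0.1, 0.1, 1.2]
opening: 0.0849
```

```bash
python3 st.py
```

```text
14.43 [ 0.6079 -0.1269  0.1291] ax 1.5103 tilt [-0.0023 -0.0013] F [0.1 0.1 1.2] T [ 0.05 -0.01 -0.06] op 0.0849 dq 0.041 q7 1.08
```

play_rows(
  increments=[
    [[8.5, -0.2, 0.1, -1.5, 0], [8.5, -0.1, 0, -1.5, 0], [8.5, 0, 0, -1.5, 0], [8.5, 0, 0, -1.2, 0], [8.5, 0, 0, 0, 0], [8.5, 0, 0, 0, 0]],
  ],
)

```text
time_s: 14.93
ee_pos: [0.6067, -0.1258, 0.0711]
tool_rot: [0.0, 0.728, 0.686, -0.0]
wrist_force: [-0.1, -0.6, -0.5]
opening: 0.0852
```

```bash
python3 st.py; python3 snap.py w18
```

```text
14.93 [ 0.6067 -0.1258  0.0711] ax 1.5106 tilt [ 0.0002 -0.0011] F [-0.1 -0.6 -0.5] T [-0.    0.02 -0.03] op 0.0852 dq 0.014 q7 1.02
14.9333 [ 0.6067 -0.1258  0.0711] 0.014
```

View pics/w18.png

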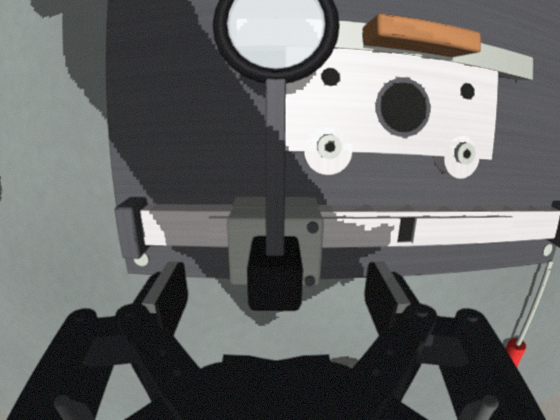

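w18: the grip block (275,275) is centred between the pads. I'll go down slightly and close.

play_rows(
  increments=[
    [[8.5, 0, 0, -0.4, 0], [5, 0, 0, 0, 0], [3, 0, 0, 0, 0], [2, 0, 0, 0, 0], [1.5, 0, 0, 0, 0], [1.5, 0, 0, 0, 0], [1.5, 0, 0, 0, 0], [1.5, 0, 0, 0, 0]],
  ],
)

```text
time_s: 15.65
ee_pos: [0.6086, -0.1261, 0.0705]
tool_rot: [0.003, 0.728, 0.685, 0.001]
wrist_force: [1.2, 0.5, -3.1]
opening: 0.0229
```

```bash
python3 st.py; python3 snap.py w19
```

```text
15.65 [ 0.6086 -0.1261  0.0705] ax 1.5097 tilt [ 0.0051 -0.0022] F [ 1.2  0.5 -3.1] T [ 0.13 -0.2  -0.06] op 0.0229 dq 0.002 q7 1.02
15.65 [ 0.6086 -0.1261  0.0705] 0.001
```

View pics/w19.png

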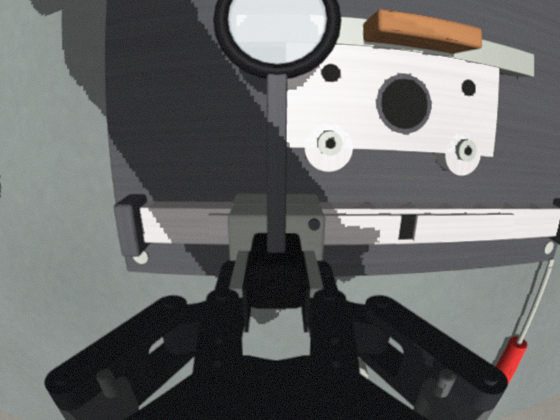

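play_rows(
  increments=[
    [[1.5, 0.05, 0.8, 0, 0], [1.5, 0.06, 1, 0, 0], [1.5, 0.06, 1, 0, 0], [1.5, 0.06, 1, 0, 0]],
  ],
)

```text
time_s: 16.03
ee_pos: [0.6103, -0.0981, 0.0705]
tool_rot: [0.007, 0.731, 0.682, -0.004]
wrist_force: [-0.6, -8.4, 3.1]
opening: 0.0229
```

```bash
python3 st.py
```

```text
16.03 [ 0.6103 -0.0981  0.0705] ax 1.5005 tilt [ 0.0036 -0.0148] F [-0.6 -8.4  3.1] T [-0.4   0.12  0.58] op 0.0229 dq 0.204 q7 0.95
```

play_rows(
  increments=[
    [[1.5, 0.06, 1, 0, 0.004], [1.5, 0.06, 1, 0, 0.004], [1.5, 0.06, 1, 0, 0], [1.5, 0.06, 1, 0, 0], [1.5, 0, 0, 0, 0]],
  ],
)

```text
time_s: 16.45
ee_pos: [0.6127, -0.0621, 0.0707]
tool_rot: [0.009, 0.73, 0.683, -0.006]
wrist_force: [-1.1, 6.9, 0.1]
opening: 0.0228
```

```bash
python3 st.py; python3 snap.py w20
```

```text
16.45 [ 0.6127 -0.0621  0.0707] ax 1.5034 tilt [ 0.0033 -0.0225] F [-1.1  6.9  0.1] T [2.42 0.25 0.03] op 0.0228 dq 0.016 q7 0.89
16.45 [ 0.6127 -0.0621  0.0707] 0.016
```

View pics/w20.png

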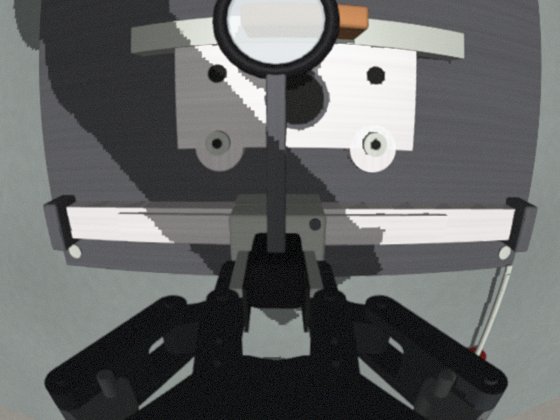

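w20: carriage at column 275, lens above the bar with clearance. The bar still looks flush. About 21 mm to the notch, so I'll slow down.

play_rows(
  increments=[
    [[1.5, 0.03, 0.6, 0, 0.002], [1.5, 0.03, 0.5, 0, 0.002], [1.5, 0.03, 0.4, 0, 0]],
  ],
)

```text
time_s: 16.75
ee_pos: [0.6133, -0.0522, 0.0707]
tool_rot: [0.011, 0.731, 0.683, -0.009]
wrist_force: [-2.2, -5.7, 4.2]
opening: 0.0227
```

```bash
python3 st.py
```

```text
16.75 [ 0.6133 -0.0522  0.0707] ax 1.5026 tilt [ 0.002 -0.028] F [-2.2 -5.7  4.2] T [0.09 0.41 0.02] op 0.0227 dq 0.078 q7 0.87
```

play_rows(
  increments=[
    [[1.5, 0.02, 0.4, 0, 0.003], [1.5, 0.02, 0.3, 0, 0]],
  ],
)

```text
time_s: 16.92
ee_pos: [0.6135, -0.0482, 0.0707]
tool_rot: [0.012, 0.731, 0.682, -0.01]
wrist_force: [-1.7, -4.4, 3.2]
opening: 0.0231
```

play_rows(
  increments=[
    [[1.5, 0.02, 0.3, 0, 0]],
  ],
)

```text
time_s: 17.0
ee_pos: [0.6137, -0.0462, 0.0707]
tool_rot: [0.012, 0.731, 0.682, -0.011]
wrist_force: [-1.8, -3.4, 3.0]
opening: 0.0231
```

play_rows(
  increments=[
    [[1.5, 0.02, 0.2, 0, 0]],
  ],
)

```text
time_s: 17.08
ee_pos: [0.6138, -0.0439, 0.0707]
tool_rot: [0.012, 0.731, 0.682, -0.011]
wrist_force: [-1.2, -0.2, 2.0]
opening: 0.0229
```

play_rows(
  increments=[
    [[1.5, 0, 0.1, 0, 0]],
  ],
)

```text
time_s: 17.17
ee_pos: [0.6139, -0.042, 0.0707]
tool_rot: [0.012, 0.731, 0.682, -0.01]
wrist_force: [-0.9, -4.8, 2.0]
opening: 0.0229
```

play_rows(
  increments=[
    [[1.5, 0, 0, 0, 0]],
  ],
)

```text
time_s: 17.25
ee_pos: [0.6139, -0.042, 0.0707]
tool_rot: [0.012, 0.731, 0.682, -0.01]
wrist_force: [-2.3, -4.7, 3.6]
opening: 0.0227
```

play_rows(
  increments=[
    [[1.5, 0, 0, 0, 0]],
  ],
)

```text
time_s: 17.33
ee_pos: [0.6139, -0.042, 0.0707]
tool_rot: [0.012, 0.731, 0.682, -0.01]
wrist_force: [-1.5, -2.1, 2.2]
opening: 0.0232
```

```bash
python3 st.py; python3 snap.py w21
```

```text
17.33 [ 0.6139 -0.042   0.0707] ax 1.5011 tilt [ 0.0013 -0.0313] F [-1.5 -2.1  2.2] T [1.09 0.2  0.08] op 0.0232 dq 0.002 q7 0.85
17.3333 [ 0.6139 -0.042   0.0707] 0.001
```

View pics/w21.png

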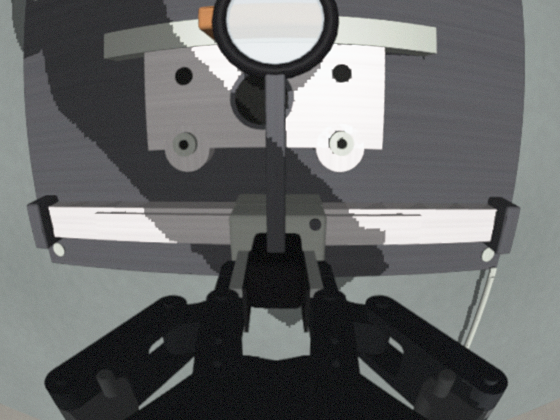

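play_rows(
  increments=[
    [[1.5, 0, 0.1, 0, 0]],
  ],
)

```text
time_s: 17.47
ee_pos: [0.6139, -0.0419, 0.0707]
tool_rot: [0.012, 0.731, 0.682, -0.011]
wrist_force: [-0.8, -7.3, 3.8]
opening: 0.023
```

play_rows(
  increments=[
    [[1.5, 0, 0, 0, 0]],
  ],
)

```text
time_s: 17.55
ee_pos: [0.6139, -0.042, 0.0707]
tool_rot: [0.012, 0.731, 0.682, -0.011]
wrist_force: [-1.0, -0.7, 2.1]
opening: 0.0232
```

play_rows(
  increments=[
    [[1.5, 0, 0, 0, 0]],
  ],
)

```text
time_s: 17.63
ee_pos: [0.6139, -0.042, 0.0707]
tool_rot: [0.012, 0.731, 0.682, -0.011]
wrist_force: [-2.0, -2.2, 1.3]
opening: 0.0229
```

play_rows(
  increments=[
    [[1.5, 0, -0.1, 0, 0]],
  ],
)

```text
time_s: 17.72
ee_pos: [0.6139, -0.0421, 0.0707]
tool_rot: [0.012, 0.731, 0.682, -0.01]
wrist_force: [-2.0, 2.0, 0.9]
opening: 0.0231
```

play_rows(
  increments=[
    [[1.5, 0, 0, 0, 0]],
  ],
)

```text
time_s: 17.8
ee_pos: [0.6139, -0.042, 0.0707]
tool_rot: [0.012, 0.731, 0.682, -0.01]
wrist_force: [-1.9, -3.6, 1.8]
opening: 0.0229
```

play_rows(
  increments=[
    [[1.5, 0, 0, 0, 0]],
  ],
)

```text
time_s: 17.88
ee_pos: [0.6139, -0.042, 0.0707]
tool_rot: [0.012, 0.731, 0.682, -0.01]
wrist_force: [-1.1, -1.0, 1.3]
opening: 0.023
```

```bash
python3 st.py; python3 snap.py w22;python3 snap.py s22 side; python3 -c "
import cv2
a=cv2.imread('pics/s22.png');cv2.imwrite('pics/s22c.png',cv2.resize(a[150:300,200:380],None,fx=4,fy=4,interpolation=2))
a=cv2.imread('pics/w22.png');cv2.imwrite('pics/w22c.png',cv2.resize(a[0:170,80:460],None,fx=2.1,fy=3,interpolation=2))"
```

```text
17.88 [ 0.6139 -0.042   0.0707] ax 1.501 tilt [ 0.0013 -0.0309] F [-1.1 -1.   1.3] T [1.18 0.2  0.13] op 0.023 dq 0.003 q7 0.85
17.8833 [ 0.6139 -0.042   0.0707] 0.003
17.9333 [ 0.6139 -0.042   0.0707] 0.001
```

View pics/w22c.png

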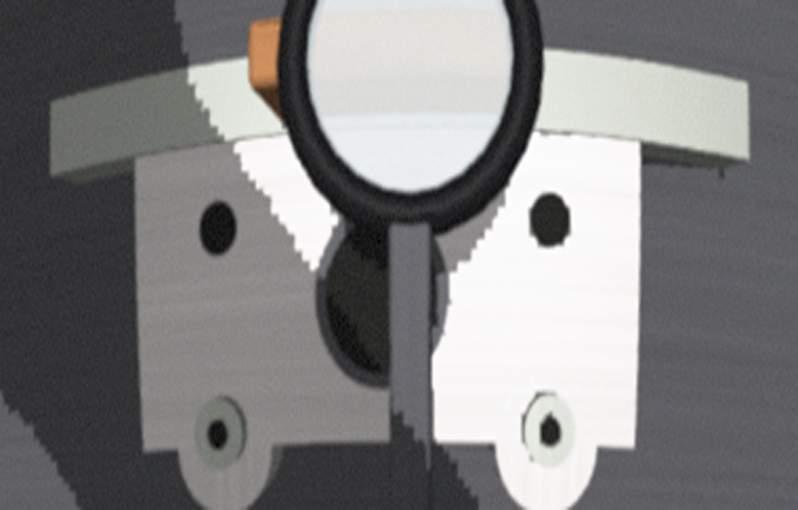

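View pics/s22c.png

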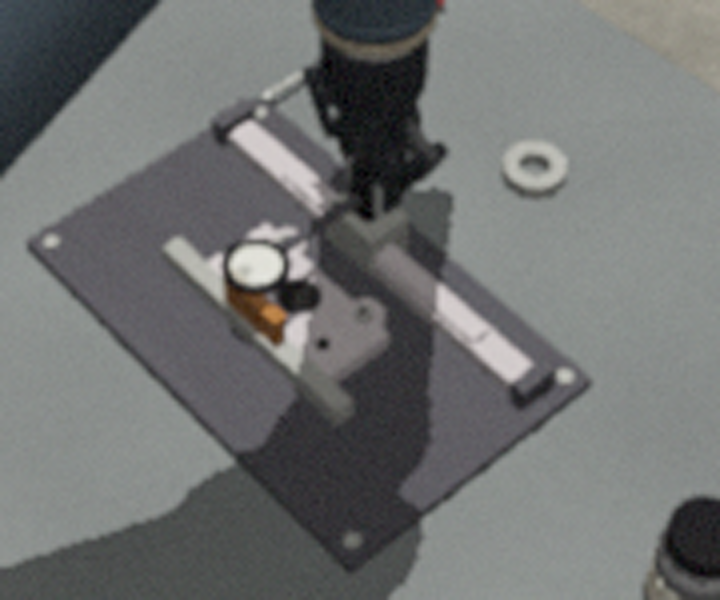

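Pushing +1 mm gave −7 N with no travel and the pose sprang back, so it looks detented. I'll do one slightly firmer probe on the −y side, well under 13 N.

play_rows(
  increments=[
    [[1.5, 0, -0.18, 0, 0]],
  ],
)

```text
time_s: 18.07
ee_pos: [0.6139, -0.0422, 0.0707]
tool_rot: [0.011, 0.731, 0.682, -0.009]
wrist_force: [-2.3, 7.9, -0.1]
opening: 0.0229
```

play_rows(
  increments=[
    [[1.5, 0, 0, 0, 0], [1.5, 0, 0, 0, 0]],
  ],
)

```text
time_s: 18.23
ee_pos: [0.6139, -0.042, 0.0707]
tool_rot: [0.011, 0.731, 0.682, -0.009]
wrist_force: [-1.2, -1.4, 2.2]
opening: 0.0232
```

play_rows(
  increments=[
    [[1.5, 0, 0, 0, 0], [1.5, 0, 0, 0, 0]],
  ],
)

```text
time_s: 18.4
ee_pos: [0.6139, -0.042, 0.0707]
tool_rot: [0.011, 0.731, 0.682, -0.009]
wrist_force: [-1.5, 0.3, 1.2]
opening: 0.0228
```

The ±8 N probes both return to the same spot, so the carriage is in the notch. One last zoom on the seam.

```bash
python3 snap.py w23; python3 snap.py t23 top; python3 - <<'E'
import cv2,numpy as np
a=cv2.imread('pics/w23.png')
l=cv2.resize(a[20:90,95:225],None,fx=6,fy=4,interpolation=2);r=cv2.resize(a[20:90,320:450],None,fx=6,fy=4,interpolation=2)
cv2.imwrite('pics/seam.png',np.vstack([l,r]))
t=cv2.imread('pics/t23.png');cv2.imwrite('pics/t23c.png',cv2.resize(t[80:300,180:450],None,fx=2.7,fy=2.7,interpolation=2))
E
```

```text
18.4 [ 0.6139 -0.042   0.0707] 0.001
18.45 [ 0.6139 -0.0421  0.0707] 0.002
```

View pics/seam.png

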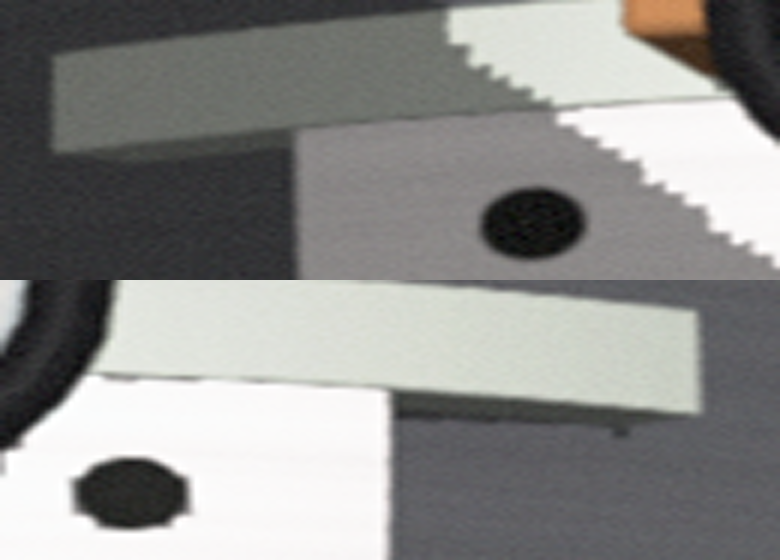

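View pics/t23c.png

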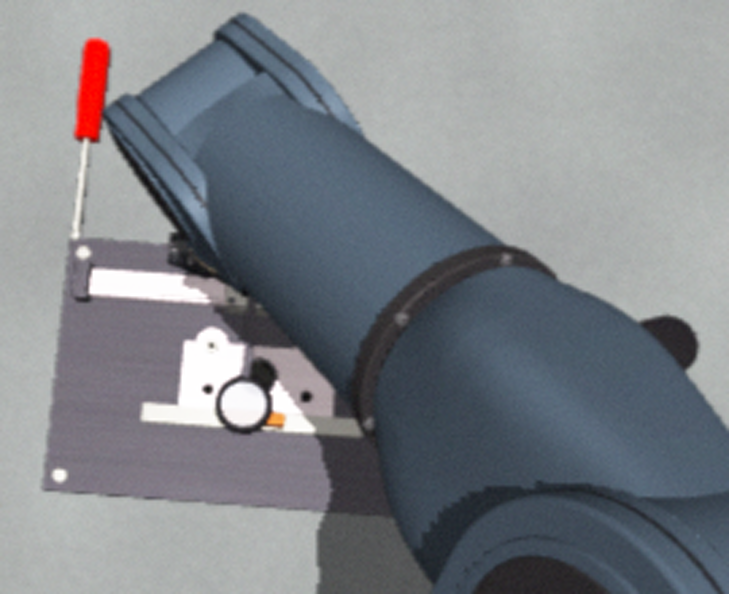

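The seam is tight at both ends, the bar overhangs the plate at both ends and the jar has not moved. Handing in.

```bash
python3 st.py; python3 -c "
from station import job_done
print(job_done())"
```

```text
18.5 [ 0.6139 -0.042   0.0707] ax 1.5023 tilt [ 0.0015 -0.0283] F [-1.9 -0.2  1.9] T [1.41 0.17 0.05] op 0.0229 dq 0.002 q7 0.85
the job is handed in; nothing more can be done
None
```

I set the straightedge flush against the plate's long edge, slid the carriage into the notch and handed in at 18.5 s, still gripping it. No verdict was reported.

- **Straightedge:** I picked up the bare steel bar by its rib and lowered it onto the base about 45 mm outboard. I slid it in under the loupe, let go, then pressed it home with one finger at about 8 N. The last wrist picture shows no gap at either end of the plate, and the bar overhangs both ends.
- **Carriage:** I gripped the block and slid it about 84 mm. It drew itself in over the last 2 mm. Probing up to about 8 N each way moved it less than 0.2 mm, and it returned to the same place (y = −0.042 m). It was at rest at the end, with under 3 N on the wrist.
- **Disagreements:** The carriage rests about 1 mm from where I measured the notch (y = −0.041 m), which is within camera accuracy. The tool ended tilted about 1.6° from the sliding, so there was a moment of about 1.4 N m at the wrist.
- **Bystanders:** I did not touch the jar, screwdriver or bearing ring. The jar and screwdriver look unmoved in the last top view. The ring was hidden by the arm there, but looked in place in the side view shortly before.

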